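Hold a bayonet lid at the bleed position of a test pot

TASK

Bleed the test pot: take the lid with the bar grip, push it down into the pot's neck with its two lugs through the two slots, and twist it clockwise (seen from above) until the grip bar points at the round studs, half-way round, without going on to the click where it locks at the square pads. A spring turns the lid back when it is let go, so finish while still gripping it there, and leave everything else on the bench where it is.

Things in the scene. Friction and masses are not known exactly. Their poses are not given: they have to be found in the camera images.
- lid_center (a point): Loose steel lid, 0.18 kg, upright on the bench; centre, half-way up its 56 mm, z up. Plug 44 mm across (z -28 to -8 mm), flange 72 mm across (z -8 to -2), flat grip bar 62 mm long along x, 12 mm thick along y, 30 mm tall (z -2 to +28). Same after a half turn. It goes home with its centre 8 mm above the neck's mouth; then a spring lifts it up to 4 mm, lugs against the lip.
- lid_lug (a point): Middle of one of the lid's two lugs, which stick out of the plug's foot along the lid's +x and -x, under the bar's ends, to 30 mm from the axis; each 9 mm wide, 8 mm tall, its underside level with the plug's.
- neck (a point): Centre of the mouth of the fixed grey test pot's steel neck, 80 mm above the bench, z up; slots along +x and -x. Pot 124 mm across at the foot, shoulder 108 mm across at 60 mm height, neck 74 mm. Mouth 48 mm across, lip 8 mm thick, two slots 13 mm wide for the lugs; 64 mm across below the lip. A spring follower resists the lid with 2.4 to 5.5 N over the last 10 mm.
- stud (a point): Top of one of two round studs, 9 mm across, on the pot's shoulder, 46 mm from the neck's axis, 40 degrees (0.70 rad) clockwise of the slots as seen from above: half-way. Thin ribs mark the slots (0), square pads the lock (80 degrees). Each mark stands on both sides. The lid can be twisted only clockwise.
- ring (a joint): Sprung return ring in the neck, 0 at rest, rad, growing as the lid turns it clockwise. The lugs meet it after about 0.1 rad of play, so it reads about 0.1 less than the lid's twist: about 0.60 with the bar at the studs. Its spring resists with 0.06 to 0.13 N m. From about 0.75 a click pin resists; at about 1.0 it snaps over and the lid is locked.
- plain_cap_center (a point): Another cap, not used here: the same flange and plug but no lugs, with a round knob 34 mm across on top; 54 mm tall, the point lies at its centre.
- nut_tin: Grey open tin of nuts, 74 mm across and 45 mm tall; origin under its centre.
- bush: Small steel bush 28 mm across and 22 mm tall; origin under its centre.
- bush_b: Brass bush 34 mm across and 30 mm tall; origin under its centre.
- vee: Steel vee block 50 x 60 x 45 mm; origin under its centre.
- bobbin: Wound coil bobbin 56 mm across and 48 mm tall; origin under its centre.
- grease: Open grease tin, 62 mm across and 50 mm tall, in the shallow tool well behind the work; origin under its centre.

How it is judged (in metres and radians):
On the way:
1. the lid is pushed into the neck with its lugs below the lip, not yet twisted (z of lid_center in the frame of neck below 0.0135 m and horizontal distance between lid_center and neck below 0.005 m and value of joint ring below 0.3 rad), for 0.05 s.
At the end, for the whole second after the job is handed in: Lid in the neck with its lugs below the lip (centre under 14.5 mm above the mouth, within 5 mm of the axis, tilt under 0.1 rad), bar 0.55 to 0.85 rad clockwise of the slots, ring 0.36 to 0.84, fingers still gripping it with over 2 N through the last second (value of joint ring between 0.36 and 0.84 rad and angle between the x axis of lid_center and the x axis of neck, either way round between 0.55 and 0.85 rad and z of lid_center in the frame of neck below 0.0145 m and horizontal distance between lid_center and neck below 0.005 m and angle between lid_center's own z axis and vertical below 0.1 rad and contact force between the fingers and lid above 2 N); the arm keeps its last pose, push and grip.
It fails at once if the lid is twisted on to the lock click (value of joint ring above 1 rad).
It fails at once if another thing on the bench is moved more than 30 mm (distance of any of plain_cap_center, nut_tin, bush, bush_b, vee, bobbin, grease from where it was at the start of the episode above 0.03 m).
It also fails if it takes over 38 s, if anything falls off the work surface, if the arm or the gripper's body presses on something with over 40 N, if the wrist force passes 120 N, or if a joint passes its speed limit or range.

ROBOT

A 6-joint arm with a two-finger parallel gripper is mounted at the origin on a cart in front of the work surface, level with it; the furniture and walls round the work are solid. World frame = base frame: x ahead of the robot, y to its left, z up, the work surface at z = 0. Lengths are in mm, angles in rad, forces in N, time in s.
With the tool pointing down it reaches from about 300 to 775 mm from the base axis. Payload 14.6 kg.
Tool frame: the origin (TCP) lies at the centre of the arm's flange, where the gripper is bolted on; the fingertips stand 199 mm ahead of it and the grasp point (between the pads) lies 180 mm ahead of it; z points along the fingers, y is the line along which they close (so a half turn about z gives the same grasp; the last joint's range is limited). The gripper opens to 94 mm and grips with 3 to 60 N. Pads are 16 mm wide; open, the fingers measure 119 mm over their backs; the gripper's body (75 mm by 177 mm) begins 78 mm behind the grasp point.
Start: joints at [1.128, 0.3, 1.521, -0, 1.321, -0.067], TCP at [201.857, 511.61, 404.646] pointing down, gripper open.
Joint ranges: [-3.03, 3.03], [-0.79, 2.21], [0.23, 2.52], [-1.04, 4.18], [0, 3.07], [-2.55, 2.55]. Speed limits (rad/s): [2.22, 2.22, 2.57, 3.14, 3.14, 3.14].

INTERFACE

Orientations are given as [roll, pitch, yaw] about the fixed x, y, z axes, in that order (R = Rz(yaw) Ry(pitch) Rx(roll)).
In Python, from cell import manip, optics, workorder gives the robot as it stands.
- The arm moves only by the tool step_arm, never from a script. Its argument "increments" is a list that holds one entry, the list of rows, each a list of 7 numbers: the turn, a rotation vector about the tool's x, y, z as a fraction of full scale, then the shift along the tool's x, y, z as a fraction of full scale, then the closure, from -1 (fully open) to 1 (shut). In form: [[[wx, wy, wz, tx, ty, tz, fingers], ...]]. A call has 1 to 5 rows; each row shifts and turns the commanded pose from where the row before left it, along the tool's axes as they then stand; what a row does not reach is not made up. Full scale, the value 1, is 40 mm for a shift and 45 degrees for a turn. A row lasts 1/10 s, in which the tool goes at most 50 mm and 8.59 degrees, less where a joint would pass 70% of its speed; a pose out of reach is approached as far as the arm can. A call with a number of a shift or a turn outside -1 to 1 is refused whole. A call with a gripper value outside its range is refused whole. The fingers move at their own pace and stop on an object; "newtons" is the grip in N (left out, the last holds). Time passes only in rows, so rows that do not move let the fingers close. It gives the time, the measured TCP pose, the force, the opening and the grip force at its end, in the units of the state.
- manip.read_state(): the state, without advancing time (a new reading comes with each control period).
- optics.camera(name): name is "scene" or "top"; returns a dict with "frame" (420x560x3 uint8, red, green, blue), "range_z" (420x560 float32, mm along the optical axis (not along the pixel's ray), 0 where there is no reading), "mtx" (3x3 intrinsics, pixels), "cam_to_world" (4x4, takes a point from camera to world coordinates). Camera axes: x right, y down, z forward; pixel columns grow to the right and rows downward; lengths in mm; the calibration is good to about 2 mm. A picture is of the moment at which its call begins.
- workorder.sign_off(): hands the job in; it is judged then, once.
The state is a dict: "clock": time; "joints": joint angles; "qd": joint speeds; "effort": joint torques, N m; "eef_pos": TCP position; "eef_rot": TCP orientation; "wrist_force": force on the tool from outside, world axes, zero at the start; "moment": the same for the moment, N m; "finger_gap": finger opening in mm; "finger_force": force on a finger pad.
Only numpy, scipy, OpenCV 4.12 (cv2) and the standard library are available. Lean on these libraries where they do the work, as an engineer would, in place of code of your own. Each camera call takes 0.05 s, during which the arm holds its last target. There are 200 camera calls.

## Working session

There is one attempt and no reset: what is moved stays moved. The work goes in short steps, Python scripts to look and compute and a tool call to move; the robot and the scene stay as the last step left them, time stands still between calls to the robot, and variables do not carry over. Pictures are saved under pics/ and viewed, at most 10 in all, crops included, and the job is handed in when it is done.

Besides the shell and the picture viewer there is one more tool, called after "Call:" as name(argument=value, ...), one argument or row to a line, values as JSON. step_arm: Moves the arm, as the interface text tells. Its arguments: {"type":"object","properties":{"increments":{"type":"array","items":{"type":"array","items":{"type":"array","items":{"type":"number"}}}},"newtons":{"type":"number"}},"required":["increments"]}

```bash
ls; mkdir -p pics
python3 - <<'E'
from cell import manip, optics
import cv2,numpy as np
for n in("scene","top"):
    c=optics.camera(n); cv2.imwrite(f"pics/{n}0.png",c["frame"][:,:,::-1]); np.savez(f"{n}0.npz",**c)
    print(n,c["mtx"],c["cam_to_world"].round(3))
print(manip.read_state())
E
```

```text
pics
scene [[425.56634086   0.         276.75362944]
 [  0.         425.56634086 209.84188912]
 [  0.           0.           1.        ]] [[ 8.58000e-01 -3.13000e-01  4.07000e-01  6.87840e+01]
 [-5.14000e-01 -5.03000e-01  6.95000e-01 -8.37538e+02]
 [-1.30000e-02 -8.05000e-01 -5.93000e-01  8.33190e+02]
 [ 0.00000e+00  0.00000e+00  0.00000e+00  1.00000e+00]]
top [[398.12674192   0.         280.08401068]
 [  0.         398.12674192 200.83714331]
 [  0.           0.           1.        ]] [[ 1.700000e-02 -9.910000e-01  1.300000e-01  4.509430e+02]
 [-1.000000e+00 -1.800000e-02 -4.000000e-03  4.382600e+01]
 [ 6.000000e-03 -1.300000e-01 -9.920000e-01  1.249515e+03]
 [ 0.000000e+00  0.000000e+00  0.000000e+00  1.000000e+00]]
{'clock': 0.1, 'joints': array([ 1.12838034e+00,  3.00399704e-01,  1.52153876e+00,  2.55534166e-05,
        1.32068748e+00, -6.65905896e-02]), 'qd': array([-0.00076315, -0.00309609, -0.00109267, -0.00043963, -0.00082222,
        0.00031143]), 'effort': array([ 2.60922556e-03, -5.32640433e+01, -3.53287733e+01,  7.10062799e-02,
        2.35447695e-02, -5.40810038e-05]), 'eef_pos': array([201.85334621, 511.58220572, 404.14328584]), 'eef_rot': array([-3.14056330e+00, -9.34532223e-05,  2.76576087e+00]), 'wrist_force': array([ 0.87530148, -0.30851261, -0.30025083]), 'moment': array([-0.0012017 ,  0.01127503,  0.03149392]), 'finger_force': 0.0, 'finger_gap': 94.21611664784203}
```

View pics/scene0.png

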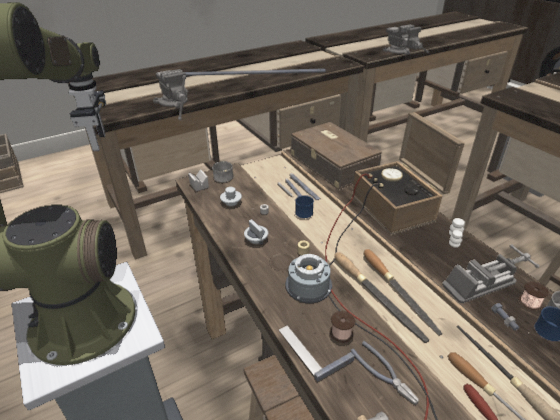

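View pics/top0.png

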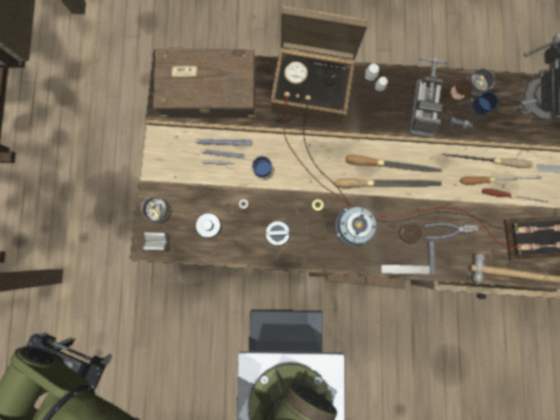

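The scene picture shows the lid near (256,233), the pot near (309,272) and the plain cap near (231,197). In the top picture the lid is near (277,233), the pot near (357,226) and the cap near (208,225). I'll enlarge the lid and pot.

Run:
```python
import cv2,numpy as np
def crop(n,u,v,w=25,s=12,t=None):
    im=cv2.imread(f"pics/{n}0.png")[v-w:v+w,u-w:u+w]
    return cv2.resize(im,None,fx=s,fy=s,interpolation=cv2.INTER_CUBIC)
a=np.hstack([crop("top",277,233,20,15),crop("top",357,226,25,12)])
cv2.imwrite("pics/c1.png",a)
a=np.hstack([crop("scene",256,233,20,15)[:,:],crop("scene",309,274,30,10)])
cv2.imwrite("pics/c2.png",a)
```

```text
(no output)
```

View pics/c1.png

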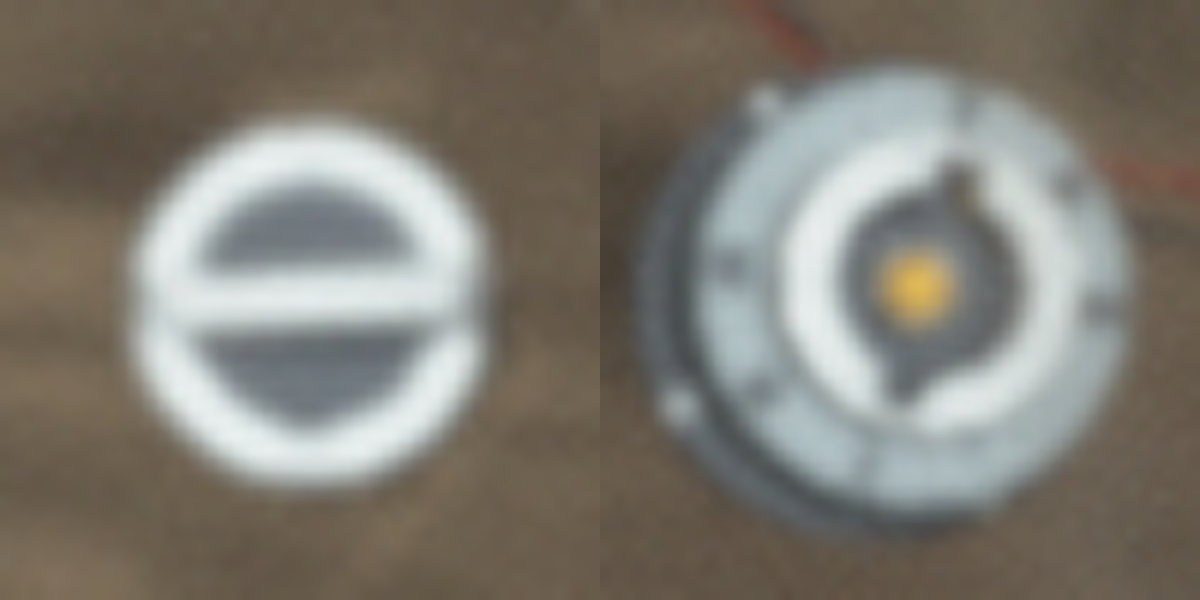

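View pics/c2.png

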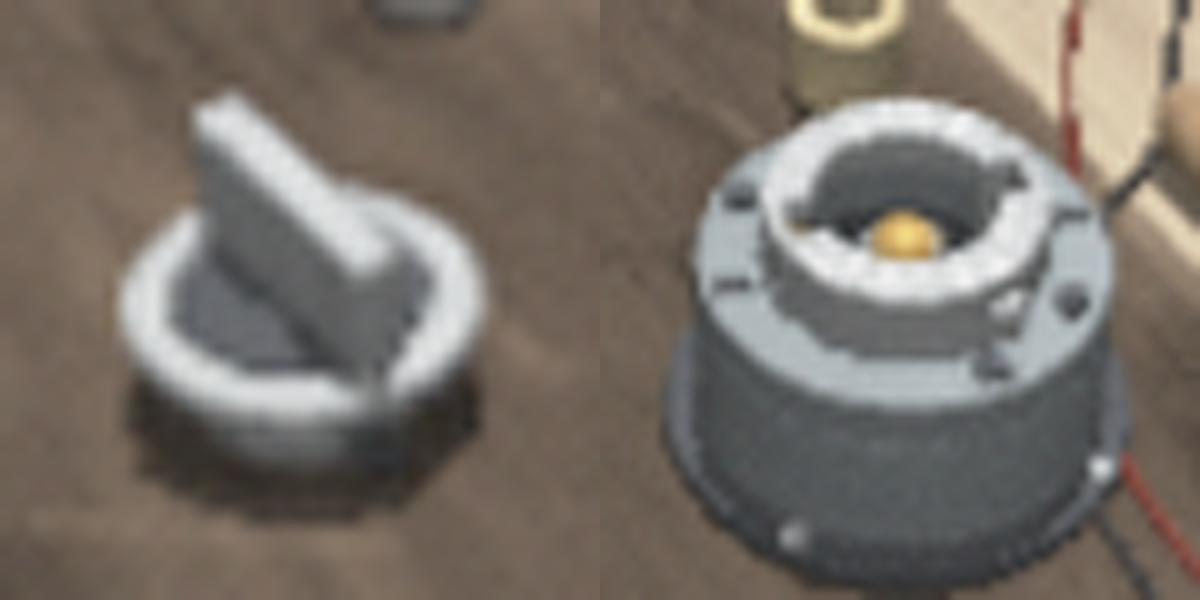

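The top crop has the lid's bar running almost along image x, centred near (277,233). The pot's slots lie at crop (962,180) and (903,388), with round studs at (1070,180) and (765,385). I'll fit both from range data, using both cameras.

```bash
cat > h.py <<'E'
import numpy as np, cv2
def cloud(c):
    Z=c["range_z"].astype(float); v,u=np.mgrid[:420,:560]; K=c["mtx"]
    P=np.stack([(u-K[0,2])/K[0,0]*Z,(v-K[1,2])/K[1,1]*Z,Z,np.ones_like(Z)],-1)@c["cam_to_world"].T
    P=P[...,:3]; P[Z==0]=np.nan; return P
def pix2plane(c,uv,z):
    K=c["mtx"];T=c["cam_to_world"]
    d=T[:3,:3]@np.linalg.solve(K,[uv[0],uv[1],1]); t=(z-T[2,3])/d[2]; return T[:3,3]+t*d
def proj(c,p):
    T=np.linalg.inv(c["cam_to_world"]); q=T[:3,:3]@p+T[:3,3]; q=c["mtx"]@q; return q[:2]/q[2]
def band(P,uv,r,z0,z1):
    u,v=uv; Q=P[v-r:v+r,u-r:u+r].reshape(-1,3); Q=Q[np.isfinite(Q).all(1)]
    return Q[(Q[:,2]>z0)&(Q[:,2]<z1)]
E
python3 - <<'E'
from h import *
from scipy.optimize import least_squares
for n,l,p in(("top",(277,233),(357,226)),("scene",(256,233),(309,270))):
    c=np.load(f"{n}0.npz"); P=cloud(c)
    def ringfit(Q,ri,ro):
        def f(x):
            r=np.hypot(Q[:,0]-x[0],Q[:,1]-x[1]); return np.maximum(0,r-ro)+np.maximum(0,ri-r)
        return least_squares(f,Q[:,:2].mean(0)).x
    N=band(P,p,30,73,88); print(n,"neck",len(N),ringfit(N,24,37).round(1),np.median(N[:,2]).round(1))
    F=band(P,l,22,20,32); print(" flange",len(F),ringfit(F,0,36).round(1),((F[:,:2].max(0)+F[:,:2].min(0))/2).round(1))
    B=band(P,l,22,50,62); m=B.mean(0); r=cv2.minAreaRect(B[:,:2].astype(np.float32)); w,V=np.linalg.eigh(np.cov(B[:,:2].T)); a=V[:,1]
    print(" bar",len(B),m.round(1),r,np.degrees(np.arctan2(a[1],a[0])).round(1))
c=np.load("top0.npz")
g=lambda x,y:(332+(x-600+.5)/12-.5,201+(y+.5)/12-.5)
for nm,pa,z in(("slot",((962,180),(903,388)),80),("stud",((1070,180),(765,385)),60),("rib",((965,100),(867,470)),60),("pad",((1105,308),(732,262)),60)):
    A,B=[pix2plane(c,g(*q),z) for q in pa]; d=A-B; print(nm,((A+B)/2).round(1),np.linalg.norm(d).round(1),np.degrees(np.arctan2(d[1],d[0])).round(1))
c=np.load("scene0.npz")
g=lambda x,y:(279+(x-600+.5)/10-.5,244+(y+.5)/10-.5)
for nm,pa,z in(("slot",((1012,178),(800,215)),80),("stud",((742,195),(1072,300)),60),("rib",((1072,215),(735,287)),60)):
    A,B=[pix2plane(c,g(*q),z) for q in pa]; d=A-B; print("scene",nm,((A+B)/2).round(1),np.linalg.norm(d).round(1),np.degrees(np.arctan2(d[1],d[0])).round(1))
E
```

```text
top neck 272 [ 537.6 -194.9] 81.0
 flange 331 [512.6  45.2] [512.8  45.4]
 bar 81 [512.6  44.4  56.9] ((512.899658203125, 43.99459457397461), (11.918663024902344, 59.99582290649414), 2.9364030361175537) 95.4
scene neck 335 [ 537.4 -194.4] 79.3
 flange 214 [510.   45.4] [510.7  44.8]
 bar 63 [509.8  43.1  55.2] ((511.1126708984375, 45.65424346923828), (14.966352462768555, 62.20643997192383), 3.5296220779418945) 95.2
slot [ 538.8 -194.8   80. ] 53.5 -16.2
stud [ 540.6 -195.2   60. ] 92.9 -55.5
rib [ 540.1 -194.8   60. ] 96.2 -15.2
pad [ 539.9 -195.3   60. ] 93.6 -96.0
scene slot [ 538.4 -194.9   80. ] 56.3 -17.7
scene stud [ 539.9 -193.1   60. ] 91.7 123.5
scene rib [ 539.1 -194.3   60. ] 91.9 -15.0
```

Call:
step_arm(
  increments=[
    [[0,0,0.18,0,0,0,-1],[0,0,0.18,0,0,0,-1],[0,0,0.18,0,0,0,-1],[0,0,0.18,0,0,0,-1],[0,0,0.18,0,0,0,-1]],
  ],
)

```text
clock: 0.6
eef_pos: [201.8, 511.6, 404.3]
eef_rot: [-3.141, 0.0, 2.053]
wrist_force: [-0.3, -0.5, 0.3]
finger_gap: 94.0
finger_force: 0.0
```

Call:
step_arm(
  increments=[
    [[0,0,0.18,0,0,0,-1],[0,0,0.18,0,0,0,-1],[0,0,0.17,0,0,0,-1],[0,0,0,-0.4,0.2,0,-1],[0,0,0,-0.8,0.46,0,-1]],
  ],
)

```text
clock: 1.1
eef_pos: [231.1, 465.9, 404.0]
eef_rot: [-3.141, 0.001, 1.645]
wrist_force: [0.8, 0.6, -0.4]
finger_gap: 94.1
finger_force: 0.0
```

Call:
step_arm(
  increments=[
    [[0,0,0,-0.8,0.46,0,-1],[0,0,0,-0.8,0.46,0,-1],[0,0,0,-0.8,0.46,0,-1],[0,0,0,-0.8,0.46,0,-1],[0,0,0,-0.8,0.46,0,-1]],
  ],
)

```text
clock: 1.6
eef_pos: [335.4, 311.3, 404.5]
eef_rot: [-3.141, 0.0, 1.643]
wrist_force: [0.7, 0.4, -0.7]
finger_gap: 93.6
finger_force: 0.0
```

Call:
step_arm(
  increments=[
    [[0,0,0,-0.8,0.46,0,-1],[0,0,0,-0.8,0.46,0,-1],[0,0,0,-0.8,0.46,0,-1],[0,0,0,-0.8,0.46,0,-1],[0,0,0,0,0,0,-1]],
  ],
)

```text
clock: 2.1
eef_pos: [419.0, 187.7, 404.4]
eef_rot: [-3.141, 0.001, 1.639]
wrist_force: [-0.0, 0.7, -0.4]
finger_gap: 94.1
finger_force: 0.0
```

Call:
step_arm(
  increments=[
    [[0,0,0,-0.744,0.414,0.3,-1],[0,0,0,-0.744,0.414,0.3,-1],[0,0,0,-0.744,0.414,0.3,-1],[0,0,0,-0.744,0.414,0.3,-1],[0,0,0,-0.744,0.414,0.3,-1]],
  ],
)

```text
clock: 2.6
eef_pos: [511.2, 47.1, 344.0]
eef_rot: [-3.141, -0.0, 1.643]
wrist_force: [-0.1, 0.6, 0.1]
finger_gap: 93.6
finger_force: 0.0
```

Call:
step_arm(
  increments=[
    [[0,0,0,0,0,0.6,-1],[0,0,0,0,0,0.6,-1],[0,0,0,0,0,0.6,-1],[0,0,0,0,0,0.3,-1],[0,0,0,0,0,0,-1]],
  ],
)

```text
clock: 3.1
eef_pos: [510.5, 48.2, 259.4]
eef_rot: [-3.139, -0.0, 1.643]
wrist_force: [0.0, 0.4, 0.1]
finger_gap: 93.8
finger_force: 0.0
```

Call:
step_arm(
  increments=[
    [[0,0,0,-0.08,0.03,0.4,-1],[0,0,0,0,0,0.37,-1],[0,0,0,0,0,0,-1],[0,0,0,0,0,0,0.5],[0,0,0,0,0,0,1]],
  ],
  newtons=40,
)

```text
clock: 3.6
eef_pos: [512.5, 44.9, 231.1]
eef_rot: [3.14, 0.0, 1.643]
wrist_force: [0.2, -1.2, -0.0]
finger_gap: 81.3
finger_force: 0.0
```

Call:
step_arm(
  increments=[
    [[0,0,0,0,0,0,1],[0,0,0,0,0,0,1],[0,0,0,0,0,0,1],[0,0,0,0,0,0,1],[0,0,0,0,0,0,1]],
  ],
)

```text
clock: 4.1
eef_pos: [512.2, 44.7, 229.9]
eef_rot: [-3.142, 0.0, 1.643]
wrist_force: [-0.1, -0.3, -0.3]
finger_gap: 41.3
finger_force: 0.0
```

Call:
step_arm(
  increments=[
    [[0,0,0,0,0,0,1],[0,0,0,0,0,0,1],[0,0,0,0,0,0,1],[0,0,0,0,0,0,1],[0,0,0,0,0,0,1]],
  ],
)

```text
clock: 4.6
eef_pos: [512.1, 44.7, 229.7]
eef_rot: [-3.141, 0.0, 1.643]
wrist_force: [-0.3, -0.3, -1.3]
finger_gap: 12.3
finger_force: 40.0
```

Call:
step_arm(
  increments=[
    [[0,0,0,0,0,0,1],[0,0,0,0,0,-0.2,1],[0,0,0,0,0,-0.6,1],[0,0,0,0,0,-0.8,1],[0,0,0,0,0,-0.8,1]],
  ],
)

```text
clock: 5.1
eef_pos: [512.0, 44.7, 327.4]
eef_rot: [-3.141, -0.0, 1.643]
wrist_force: [0.8, 0.5, -1.4]
finger_gap: 11.6
finger_force: 40.0
```

Call:
step_arm(
  increments=[
    [[0,0,0,-0.4,0.03,-0.4,1],[0,0,0,-0.75,0.03,-0.4,1],[0,0,0,-0.75,0.03,0,1],[0,0,0,-0.75,0.03,0,1],[0,0,0,-0.75,0.03,0,1]],
  ],
)

```text
clock: 5.6
eef_pos: [527.8, -91.7, 358.6]
eef_rot: [3.141, 0.0, 1.643]
wrist_force: [0.7, 0.8, -1.2]
finger_gap: 11.8
finger_force: 40.0
```

Call:
step_arm(
  increments=[
    [[0,0,0,-0.75,0.03,0,1],[0,0,0,-0.75,0.03,0,1],[0,0,0,-0.75,0.03,0,1],[0,0,0,-0.36,0,0,1],[0,0,-0.17,0,0,0,1]],
  ],
)

```text
clock: 6.1
eef_pos: [538.9, -195.8, 358.0]
eef_rot: [-3.142, 0.0, 1.775]
wrist_force: [-0.5, -0.4, -2.4]
finger_gap: 11.7
finger_force: 40.0
```

Call:
step_arm(
  increments=[
    [[0,0,-0.17,0,0,0,1],[0,0,-0.17,0,0,0,1],[0,0,-0.17,0,0,0,1],[0,0,-0.17,0,0,0,1],[0,0,-0.17,0,0,0,1]],
  ],
)

```text
clock: 6.6
eef_pos: [539.0, -193.8, 358.2]
eef_rot: [3.141, -0.0, 2.45]
wrist_force: [-1.0, 0.6, -1.3]
finger_gap: 12.1
finger_force: 40.0
```

Call:
step_arm(
  increments=[
    [[0,0,-0.17,0,0,0,1],[0,0,-0.17,0,0,0,1],[0,0,-0.17,0,0,0,1],[0,0,0,0,0,0,1],[0,0,0,0,0,0,1]],
  ],
)

```text
clock: 7.1
eef_pos: [539.0, -194.1, 358.1]
eef_rot: [3.141, 0.0, 2.841]
wrist_force: [-0.3, 0.3, -2.3]
finger_gap: 11.6
finger_force: 40.0
```

Call:
step_arm(
  increments=[
    [[0,0,-0.033,0,0,0.4,1],[0,0,0,0,0,0.3,1],[0,0,0,0,0,0,1],[0,0,0,0,0,0,1]],
  ],
)

```text
clock: 7.5
eef_pos: [539.1, -194.4, 330.0]
eef_rot: [3.142, -0.0, 2.869]
wrist_force: [0.3, 1.0, -1.2]
finger_gap: 11.7
finger_force: 40.0
```

Run:
```python
from cell import manip, optics
from h import *
s=manip.read_state(); print(s["eef_pos"].round(1),s["eef_rot"].round(4),s["joints"].round(2))
ims=[]
for n in("scene","top"):
    c=optics.camera(n); np.savez(f"{n}1.npz",**c); im=c["frame"][:,:,::-1].copy()
    u,v=[int(round(t)) for t in proj(c,np.array([538,-194.7,100]))]; print(n,u,v)
    ims.append(cv2.resize(im[v-30:v+30,u-20:u+20],None,fx=10,fy=10,interpolation=cv2.INTER_CUBIC))
    P=cloud(c); zf=s["eef_pos"][2]-201.7-2
    Q=P.reshape(-1,3);Q=Q[np.isfinite(Q).all(1)]
    F=Q[(abs(Q[:,2]-zf)<5)&(np.hypot(Q[:,0]-538,Q[:,1]+194.7)<45)]
    print(n,"flange z",zf.round(1),len(F),F.min(0).round(1),F.max(0).round(1),((F.min(0)+F.max(0))/2).round(1))
cv2.imwrite("pics/d1.png",np.hstack(ims))
```

```text
[ 539.1 -194.4  330. ] [ 3.1415e+00 -3.0000e-04  2.8686e+00] [-0.41  0.42  1.54  0.    1.18 -1.71]
scene 309 257
scene flange z 126.3 258 [ 501.2 -231.1  121.8] [ 571.2 -162.8  131.1] [ 536.2 -196.9  126.5]
top 361 224
top flange z 126.3 56 [ 518.4 -185.6  122.8] [ 573.1 -161.2  130.9] [ 545.8 -173.4  126.8]
```

View pics/d1.png

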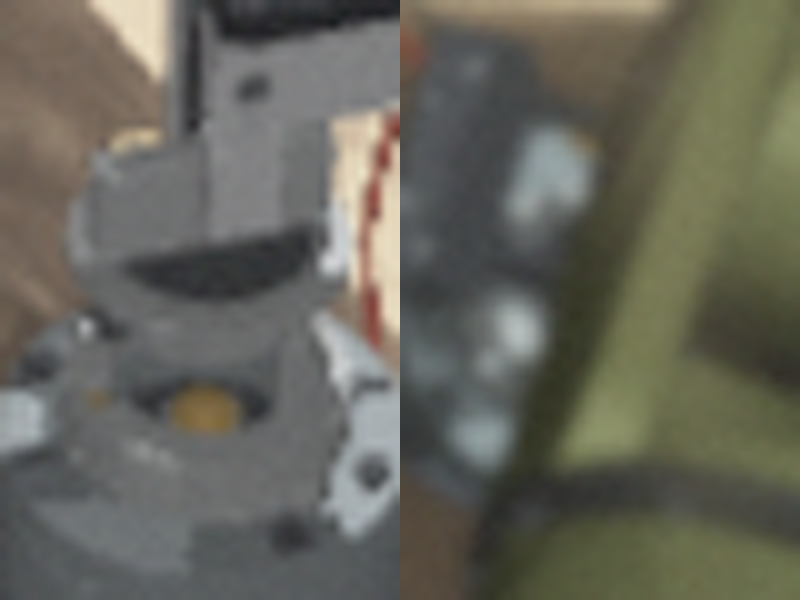

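The left crop shows the lid about 20 mm above the mouth. The bar spans crop x 93 to 333 and the finger 205 to 285, so the lid may sit a few mm off along the bar. I'll measure that from the range data.

Run:
```python
from h import *
from scipy.optimize import least_squares
def lin(n,cen,zc,yaw,lab):
    c=np.load(n); P=cloud(c); D=P-np.array([*cen,0]); ax=np.array([np.cos(yaw),np.sin(yaw)]); nn=np.array([-ax[1],ax[0]])
    a=D[...,0]*ax[0]+D[...,1]*ax[1]; b=D[...,0]*nn[0]+D[...,1]*nn[1]; z=P[...,2]-zc
    m=(z>4)&(z<27)&(abs(b)<10)&(abs(a)<40)
    lo=[a[v][m[v]].min() for v in range(420) if m[v].sum()>2]; hi=[a[v][m[v]].max() for v in range(420) if m[v].sum()>2]
    h=np.histogram(a[m],np.arange(-38,40,2)); print(lab,"bar a hist",dict(zip(h[1][:-1].astype(int).tolist(),h[0].tolist())))
    f=(z<1)&(z>-12)&(np.hypot(a,b)<46)
    q=np.c_[a[f],b[f]]
    g=lambda x:np.maximum(0,np.hypot(q[:,0]-x[0],q[:,1]-x[1])-36)
    print(" flange centre (a,b)",least_squares(g,[0,0]).x.round(2),"outer a",np.sort(q[:,0])[[0,3,-4,-1]].round(1),"b",np.sort(q[:,1])[[0,3,-4,-1]].round(1))
lin("scene0.npz",(511,44.7),28,1.643,"before")
lin("scene1.npz",(539.1,-194.4),128.3,2.869,"held")
```

```text
before bar a hist {-38: 0, -36: 0, -34: 0, -32: 1, -30: 11, -28: 10, -26: 3, -24: 1, -22: 4, -20: 3, -18: 4, -16: 4, -14: 4, -12: 1, -10: 2, -8: 3, -6: 0, -4: 5, -2: 4, 0: 1, 2: 3, 4: 3, 6: 1, 8: 5, 10: 3, 12: 1, 14: 1, 16: 2, 18: 3, 20: 3, 22: 2, 24: 0, 26: 5, 28: 0, 30: 1, 32: 0, 34: 0, 36: 0}
 flange centre (a,b) [0.76 0.98] outer a [-36.7 -34.7  33.7  38. ] b [-34.6 -32.5  34.2  35.4]
held bar a hist {-38: 0, -36: 0, -34: 0, -32: 0, -30: 0, -28: 3, -26: 5, -24: 6, -22: 9, -20: 5, -18: 6, -16: 5, -14: 0, -12: 0, -10: 0, -8: 0, -6: 0, -4: 0, -2: 0, 0: 0, 2: 0, 4: 0, 6: 1, 8: 8, 10: 5, 12: 6, 14: 6, 16: 7, 18: 4, 20: 6, 22: 9, 24: 6, 26: 3, 28: 7, 30: 8, 32: 6, 34: 0, 36: 0}
 flange centre (a,b) [2.14 1.74] outer a [-33.9 -31.3  36.6  37.5] b [-25.7 -18.   35.8  37.4]
```

Call:
step_arm(
  increments=[
    [[0,0,0,-0.03,-0.01,0.2,1],[0,0,0,0,0,0.2,1],[0,0,0,0,0,0.1,1],[0,0,0,0,0,0.05,1],[0,0,0,0,0,0.05,1]],
  ],
)

```text
clock: 8.1
eef_pos: [540.1, -195.1, 305.7]
eef_rot: [-3.142, -0.0, 2.87]
wrist_force: [-1.0, -0.6, -2.2]
finger_gap: 12.0
finger_force: 40.0
```

Call:
step_arm(
  increments=[
    [[0,0,0,0,0,0.04,1],[0,0,0,0,0,0.04,1],[0,0,0,0,0,0,1]],
  ],
)

```text
clock: 8.4
eef_pos: [540.1, -195.1, 302.5]
eef_rot: [3.142, -0.0, 2.87]
wrist_force: [0.3, -0.6, -2.3]
finger_gap: 11.6
finger_force: 40.0
```

Call:
step_arm(
  increments=[
    [[0,0,0,0,0,0.06,1],[0,0,0,0,0,0.06,1],[0,0,0,0,0,0.05,1],[0,0,0,0,0,0.05,1],[0,0,0,0,0,0.05,1]],
  ],
)

```text
clock: 8.9
eef_pos: [540.1, -195.1, 291.9]
eef_rot: [-3.142, 0.0, 2.87]
wrist_force: [0.5, -0.3, 2.8]
finger_gap: 11.9
finger_force: 40.0
```

Call:
step_arm(
  increments=[
    [[0,0,0,0,0,0.02,1],[0,0,0,0,0,0,1],[0,0,0,0,0,0,1]],
  ],
)

```text
clock: 9.2
eef_pos: [540.1, -195.1, 291.2]
eef_rot: [-3.142, 0.0, 2.87]
wrist_force: [0.7, -0.8, 2.5]
finger_gap: 11.5
finger_force: 40.0
```

Call:
step_arm(
  increments=[
    [[0,0,0.08,0,-0.004,0,1],[0,0,0.08,0,-0.004,0,1],[0,0,0.08,0,-0.004,0,1],[0,0,0.08,0,-0.004,0,1],[0,0,0.08,0,-0.004,0,1]],
  ],
)

```text
clock: 9.7
eef_pos: [539.9, -195.6, 291.2]
eef_rot: [3.141, 0.0, 2.554]
wrist_force: [1.2, 2.9, 3.6]
finger_gap: 11.7
finger_force: 40.0
```

```bash
python3 -c "
from cell import manip
s=manip.read_state(); print(s['eef_pos'],s['eef_rot'],s['wrist_force'],s['moment'])"
```

```text
[ 539.88254386 -195.55724007  291.22101259] [3.14082716e+00 4.43782614e-05 2.55370818e+00] [1.23256708 2.93573012 3.62604268] [ 0.69887039 -0.22838501  0.05063003]
```

Call:
step_arm(
  increments=[
    [[0,0,0.1,0,-0.004,0,1],[0,0,0.1,0,-0.004,0,1],[0,0,0.1,0,-0.004,0,1],[0,0,0.09,0,-0.004,0,1],[0,0,0.09,0,-0.004,0,1]],
  ],
)

```text
clock: 10.2
eef_pos: [539.4, -196.0, 291.3]
eef_rot: [3.14, -0.0, 2.176]
wrist_force: [2.6, 3.3, 2.2]
finger_gap: 11.6
finger_force: 40.0
```

Call:
step_arm(
  increments=[
    [[0,0,0,0,0,0,1],[0,0,0,0,0,0,1],[0,0,0,0,0,0,1]],
  ],
)

```text
clock: 10.5
eef_pos: [539.4, -196.1, 291.3]
eef_rot: [3.141, -0.0, 2.182]
wrist_force: [2.5, 4.7, 2.4]
finger_gap: 12.0
finger_force: 40.0
```

Run:
```python
from cell import manip, optics
from h import *
s=manip.read_state(); print(s["eef_pos"],s["eef_rot"],s["wrist_force"],s["moment"],s["finger_force"])
c=optics.camera("scene"); im=c["frame"][:,:,::-1]
cv2.imwrite("pics/e1.png",cv2.resize(im[225:305,270:350],None,fx=7.5,fy=7.5,interpolation=cv2.INTER_CUBIC))
P=cloud(c); yaw=s["eef_rot"][2]; ax=np.array([np.cos(yaw),np.sin(yaw)]); D=P[...,:2]-s["eef_pos"][:2]
a=D@ax; b=D@[-ax[1],ax[0]]; z=P[...,2]-(s["eef_pos"][2]-201.7)
m=(z>4)&(z<27)&(abs(b)<10)&(abs(a)<45); print("bar a range",np.sort(a[m])[[0,3,-4,-1]].round(1))
f=(z<0)&(z>-7)&(np.hypot(a,b)<46); Q=P[f]; 
from scipy.optimize import least_squares
print("flange",least_squares(lambda x:np.maximum(0,np.hypot(Q[:,0]-x[0],Q[:,1]-x[1])-36),[538,-194]).x.round(1))
```

```text
[ 539.43441386 -196.05507646  291.2529724 ] [ 3.14056789e+00 -8.17139600e-05  2.18176001e+00] [2.5397376  4.65874653 2.35211132] [ 1.03555423 -0.5975122   0.08209252] 40.006579756736755
bar a range [-29.6 -28.9  30.8  31.7]
flange [ 537.  -196.5]
```

View pics/e1.png

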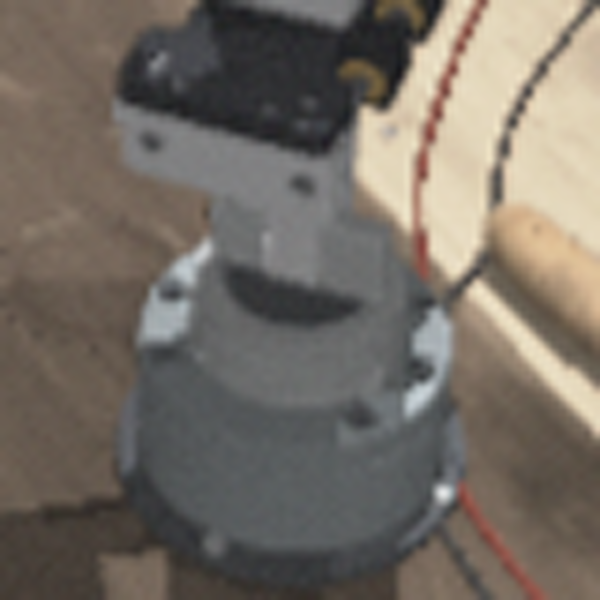

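The lid is seated and the bar points at the studs, at crop (175,290) and (420,370). The 5 N side force means I shifted slightly too far sideways, so I'll ease back before handing in.

Call:
step_arm(
  increments=[
    [[0,0,0,0,0.02,0,1],[0,0,0,0,0,0,1],[0,0,0,0,0,0,1],[0,0,0,0,0,0,1],[0,0,0,0,0,0,1]],
  ],
)

```text
clock: 11.05
eef_pos: [539.9, -195.9, 291.1]
eef_rot: [-3.142, -0.0, 2.179]
wrist_force: [-0.7, 4.4, 4.6]
finger_gap: 11.7
finger_force: 40.0
```

```bash
python3 -c "
from cell import workorder
print(workorder.sign_off())"
```

```text
the job is handed in; nothing more can be done
None
```

I handed the job in at about 11 s of the 38 s allowed; sign-off gave no verdict. The lid is in the neck, twisted about 0.69 rad clockwise by the gripper's measured turn, with the bar at the studs and held at 40 N, and the arm touched nothing else.

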